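# Locate the heel plate in the drilling jig

## Robot

A 6-joint arm with a two-finger parallel gripper is mounted at the origin on the work surface. World frame = base frame: x ahead of the robot, y to its left, z up, the work surface at z = 0. Lengths are in m, angles in rad, forces in N, time in s.
With the tool pointing down it reaches from about 0.375 to 0.9 m from the base axis. Payload 3.1 kg.
Tool frame: the origin (TCP) lies on the centre line of the jaws, within the pads' length; the fingertips stand 22 mm ahead of it and the grasp point (between the pads) lies 3 mm ahead of it; z points along the fingers, y is the line along which they close (so a half turn about z gives the same grasp; the last joint's range is limited). The gripper opens to 85 mm and grips with 20 to 120 N. Pads are 22 mm wide; open, the fingers measure 114 mm over their backs; the gripper's body (76 mm by 85 mm) begins 54 mm behind the grasp point. The pads swing forward as they close: fully open they stand 13 mm farther back than shut.
Start: joints at [1.139, 0.527, 1.433, -0, 1.181, -0.178], TCP at [0.156, 0.605, 0.253] pointing down, gripper open.
Joint ranges: [-3.08, 3.08], [-0.75, 2.2], [0.22, 2.44], [-1.43, 4.57], [0, 2.65], [-2.85, 2.85]. Speed limits (rad/s): [2.79, 2.79, 3.14, 3.14, 3.14, 3.14].

## Interface

Orientations are given as a unit quaternion [x, y, z, w].
In Python, from station import manip, cams, status gives the robot as it stands (manip), with the cameras (cams) and the readings (status).
- The arm moves only by the shell command python3 drive.py 'ROWS' [FORCE]. ROWS is a JSON list of rows, 1 to 20 of them, each written [[dx, dy, dz], turn, opening]: dx, dy, dz in normalised numbers (1 is 0.6 m), then a turn about the tool's z in normalised numbers (1 is 4 rad), then the opening from 0.0 (shut) to 1.0 (fully open); each row is the pose to reach, as a shift and turn from the pose commanded when the command began, along the tool's axes at that moment; what a row does not reach only later rows make up. A row lasts 1/10 s, in which the tool goes at most 0.05 m and 0.15 rad, less where a joint would pass 70% of its speed; a pose out of reach is approached as far as the arm can. The fingers move at their own pace and stop on an object; FORCE is the grip in N (left out, the last holds). Time passes only in rows, so rows that do not move let the fingers close. It prints the time, the measured TCP pose, the force, the opening and the grip force at its end. No shift or turn number may pass 1 either way. Input that does not fit is refused with a message, and nothing moves.
- status.sense(): the state, without advancing time (a new reading comes with each control period).
- cams.snapshot(name): name is "scene" or "top" or "wrist"; returns a dict with "pixels" (400x640x3 uint8, red, green, blue), "range_z" (400x640 float32, m along the optical axis (not along the pixel's ray), 0 where there is no reading), "fov_y" (degrees; the focal length in pixels is half the picture's height over the tangent of half this angle, whatever the lens; pixels are square), "cx", "cy" (the principal point, pixels), "R" (3x3) and "t" (3): a world point X has camera coordinates R X + t; the wrist camera has in their place "hand_eye" (4x4, takes a point from camera to tool coordinates, whose origin is the TCP and whose axes are the flange's). Camera axes: x right, y down, z forward; pixel columns grow to the right and rows downward; lengths in m; the calibration is good to about 2 mm. A picture is of the moment at which its call begins: read the wrist's pose just before it.
- manip.sign_off(): hands the job in; it is judged then, once.
The state is a dict: "t": time; "q": joint angles; "qd": joint speeds; "tau": joint torques, N m; "tcp_pos": TCP position; "tool_rot": TCP orientation; "force": force on the tool from outside, world axes, zero at the start; "ft_torque": the same for the moment, N m; "finger_gap": opening from 0.0 (shut) to 1.0 (fully open); "gripper_force": force on a finger pad.
Only numpy, scipy, OpenCV 4.12 (cv2) and the standard library are available. Lean on these libraries where they do the work, as an engineer would, in place of code of your own. Each camera call takes 0.05 s, during which the arm holds its last target. There are 200 camera calls.

## Task

Lay the heel plate (the one with a rounded end) flat on the jig bed, knob up, with its rounded end away from the end stop and one long side towards the two pins. Push it gently home so that for a moment it bears on both pins and on the end stop all at once, then let go, leaving it in touch with all three. Leave the other things on the bench alone.

Things in the scene. Friction and masses are not known exactly. Their poses are not given: they have to be found in the camera images.
- heel_plate: Aluminium plate 10 mm thick, 0.3-0.65 kg, lying flat; a round black knob on it, 24 mm diameter, 40 mm high (its top 50 mm above the underside). Origin on the knob's axis at the underside, z up. Square end at x=+45 mm; straight long sides at y=+38 and -38 mm, from x=-42 to +45; the -x end is a half circle of radius 38, tip at x=-80. Knob is rigid.
- jig: Dark steel bed bolted to the bench, 250 (x) by 170 (y) by 12 mm, origin at the centre of its underside on the bench; flat top 12 mm above. Bed, pins and stop are oiled: parts slide on them easily (friction about 0.15). Pins stand on its +y half, the end stop on its +x half. Seated, the heel plate's x and y axes point as the bed's and its origin is at y=-10 mm in this frame.
- pin_a: Fixed upright steel pin on the bed, 12 mm in diameter, 13 mm high, origin at its centre on the bed's top; at x = -25, y = +34 mm in the bed's frame. The plate's +y long side bears on its -y side.
- pin_b: The same pin again, at x = +25, y = +34 mm in the bed's frame.
- stop: Fixed steel end stop, 13 mm high, 20 wide: a bar along x whose -x end is a round nose of radius 10. Origin at the nose's centre, on the bed's top; the bar runs 38 mm to +x from it. At y=-10 and, changing each time, x=50 to 65 mm in the bed's frame. Seated plate's origin is 55 mm to its -x side. Pins and stop must not take more than 45 N.
- sole_plate: Bystander: a like aluminium plate with the same knob at its centre, but rectangular, 130 by 70 by 10 mm. Origin at the centre of its underside.
- glue_jar: Bystander: jar 70 mm in diameter, 85 mm high, origin at the centre of its underside.
- spool_a: Bystander: upright thread spool 44 mm in diameter, 55 mm high, origin under its centre.
- spool_b: Bystander: another such spool, beyond the jig.
- shears: Bystander: shears lying flat, about 230 mm long, origin at the pivot.
- hammer: Bystander: hammer lying on the right side of the bench.
- brush: Bystander: brush lying on the left side of the bench.

How it is judged:
By the outcome, as a careful person would: the job done as asked, in the order asked, and still so for the second after the job is handed in, with the robot touching nothing.
It also fails if it takes over 69 s, if anything falls off the work surface, if the arm or the gripper's body presses on something with over 40 N, if the wrist force passes 120 N, or if a joint passes its speed limit or range.

## Working session

There is one attempt and no reset: what is moved stays moved. The work goes in short steps, Python scripts to look and compute and a shell command to move; the robot and the scene stay as the last step left them, time stands still between calls to the robot, and variables do not carry over. Pictures are saved under pics/ and viewed, at most 10 in all, crops included, and the job is handed in when it is done.

```bash
ls; mkdir -p pics; python3 - <<'E'
from station import manip, cams, status
import cv2,numpy as np
s=status.sense();print({k:np.round(v,3) for k,v in s.items()})
for n in("scene","top","wrist"):
    d=cams.snapshot(n);cv2.imwrite(f"pics/{n}0.png",d["pixels"][:,:,::-1]);np.savez(f"pics/{n}0.npz",**d)
    print(n,{k:np.round(v,4) for k,v in d.items() if k not in("pixels","range_z")})
E
```

```text
drive.py
pics
station.py
{'t': np.float64(0.0), 'q': array([ 1.14 ,  0.528,  1.434,  0.   ,  1.181, -0.178]), 'qd': array([-0.001,  0.002,  0.001,  0.001,  0.001,  0.002]), 'tau': array([-1.0000e-03, -4.4235e+01, -1.7802e+01, -0.0000e+00,  9.0000e-03,
        0.0000e+00]), 'tcp_pos': array([0.156, 0.605, 0.252]), 'tool_rot': array([ 0.126,  0.992, -0.001, -0.   ]), 'force': array([-0.812, -0.116, -1.157]), 'ft_torque': array([-0.023, -0.012,  0.079]), 'gripper_force': np.float64(0.0), 'finger_gap': np.float64(1.003)}
scene {'fov_y': np.float64(44.8727), 'cx': np.float64(319.6499), 'cy': np.float64(199.3396), 'R': array([[ 0.8043,  0.594 , -0.0157],
       [ 0.3521, -0.4978, -0.7926],
       [-0.4786,  0.632 , -0.6095]]), 't': array([-0.4595, -0.1405,  1.6704])}
top {'fov_y': np.float64(45.8206), 'cx': np.float64(320.2431), 'cy': np.float64(201.2779), 'R': array([[-7.000e-04, -1.000e+00,  7.700e-03],
       [-9.822e-01, -8.000e-04, -1.879e-01],
       [ 1.879e-01, -7.700e-03, -9.821e-01]]), 't': array([-0.0145,  0.5749,  1.147 ])}
wrist {'fov_y': np.float64(69.7033), 'cx': np.float64(319.561), 'cy': np.float64(199.5489), 'hand_eye': array([[ 7.000e-04, -9.533e-01, -3.022e-01,  7.860e-02],
       [ 1.000e+00,  9.000e-04, -7.000e-04, -2.000e-04],
       [ 1.000e-03, -3.022e-01,  9.533e-01, -1.205e-01],
       [ 0.000e+00,  0.000e+00,  0.000e+00,  1.000e+00]])}
```

View pics/top0.png

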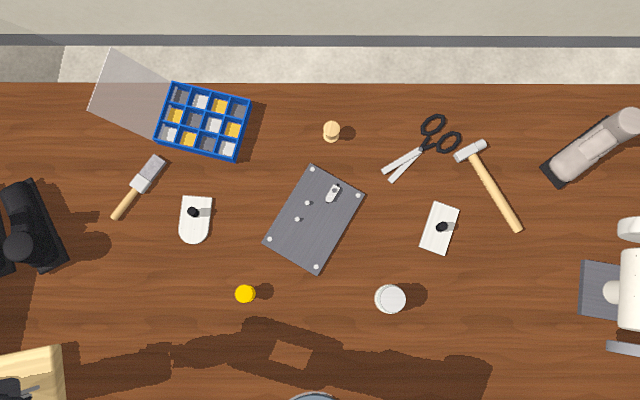

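View pics/scene0.png

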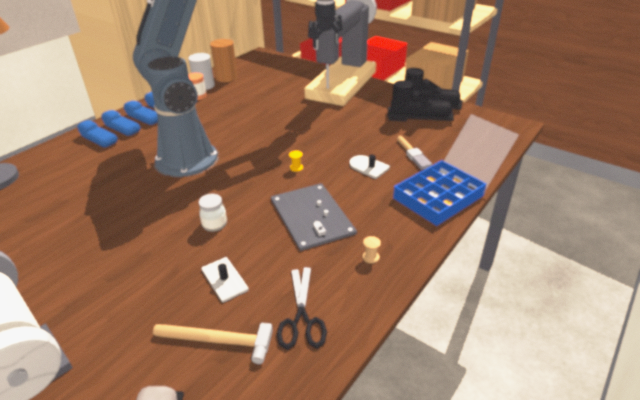

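The top view shows the heel plate with its knob at about (193,212) and its rounded end towards the robot. The jig's corners are at (312,164), (366,194), (316,274) and (263,242), with the pins at (307,202) and (297,219) and the stop's nose near (330,199). The scene view agrees: knob at (372,160), pins at (319,203) and (326,213).

```bash
cat > h.py <<'E'
import numpy as np,cv2
from scipy.spatial.transform import Rotation as Ro
def ray(d,u,v):
    f=200/np.tan(np.radians(float(d["fov_y"]))/2)
    r=np.array([(u-d["cx"])/f,(v-d["cy"])/f,1.]); 
    if "R" in d: R=d["R"].T; c=-R@d["t"]
    else:
        H=d["hand_eye"];T=Ro.from_quat(d["rot"]).as_matrix();R=T@H[:3,:3];c=T@H[:3,3]+d["pos"]
    return c,R@r
def atz(d,u,v,z):
    c,r=ray(d,u,v);return c+r*(z-c[2])/r[2]
def tri(*o):
    A=np.zeros((3,3));b=np.zeros(3)
    for d,u,v in o:
        c,r=ray(d,u,v);r=r/np.linalg.norm(r);P=np.eye(3)-np.outer(r,r);A+=P;b+=P@c
    x=np.linalg.solve(A,b);res=[np.linalg.norm(np.cross(x-ray(d,u,v)[0],ray(d,u,v)[1]/np.linalg.norm(ray(d,u,v)[1]))) for d,u,v in o]
    return x,np.round(res,4)
def deep(d,u,v):
    c,r=ray(d,u,v);return c+r*d["range_z"][v,u]
def shot(name):
    from station import manip, cams, status
    s=status.sense();d=dict(cams.snapshot("wrist"));d["pos"]=s["tcp_pos"];d["rot"]=s["tool_rot"]
    np.savez(f"pics/{name}.npz",**d);cv2.imwrite(f"pics/{name}.png",d["pixels"][:,:,::-1]);return d
def load(n):return dict(np.load(f"pics/{n}.npz"))
def totool(p,pos,rot):return Ro.from_quat(rot).inv().apply(np.array(p)-pos)
E
python3 - <<'E'
from h import *
t=load("top0");s=load("scene0");np.set_printoptions(precision=4,suppress=True)
print("knob",tri((t,193,212),(s,372,157)),deep(t,193,212))
for p in [(312,164),(366,194),(316,274),(263,242)]:print("bed",atz(t,*p,.012))
print("pins",atz(t,307,202,.025),atz(t,297,219,.025),"stop",atz(t,331,199,.025))
print("sq end",atz(t,183,196,.01),atz(t,212,197,.01),"tip",atz(t,194,244,.01), deep(t,200,230),deep(t,330,240))
print("spool y",deep(t,244,293),"jar",deep(t,390,298),"spool b",deep(t,331,131),"sole",deep(t,442,227))
from station import manip, cams, status
S=status.sense();print(totool([.44,.22,.25],S["tcp_pos"],S["tool_rot"]),Ro.from_quat(S["tool_rot"]).as_matrix())
E
```

```text
knob (array([0.5509, 0.3111, 0.0448]), array([0.0028, 0.0028])) [0.5486 0.3089 0.0456]
bed [0.6844 0.0071 0.012 ]
bed [ 0.6027 -0.1357  0.012 ]
bed [ 0.3938 -0.0039  0.012 ]
bed [0.4757 0.1332 0.012 ]
pins [0.5786 0.0197 0.025 ] [0.5339 0.0453 0.025 ] stop [ 0.5866 -0.0428  0.025 ]
sq end [0.5973 0.3467 0.01  ] [0.5946 0.2703 0.01  ] tip [0.4707 0.3116 0.01  ] [0.5075 0.2985 0.0071] [ 0.4812 -0.0401  0.0096]
spool y [0.3464 0.1717 0.0571] jar [ 0.3345 -0.1801  0.0864] spool b [ 0.7632 -0.0429  0.0508] sole [ 0.5094 -0.3215  0.0527]
[-0.3711 -0.3014  0.0029] [[-0.9682  0.2501 -0.0007]
 [ 0.2501  0.9682 -0.0015]
 [ 0.0003 -0.0016 -1.    ]]
```

The rows are not in the units I measure in: shifts go in shares of 0.6 m and turns go in shares of 4 rad. I convert before sending: -0.429 m / 0.6 = -0.715, -0.204 m / 0.6 = -0.34, -0.23 rad / 4 = -0.0575.

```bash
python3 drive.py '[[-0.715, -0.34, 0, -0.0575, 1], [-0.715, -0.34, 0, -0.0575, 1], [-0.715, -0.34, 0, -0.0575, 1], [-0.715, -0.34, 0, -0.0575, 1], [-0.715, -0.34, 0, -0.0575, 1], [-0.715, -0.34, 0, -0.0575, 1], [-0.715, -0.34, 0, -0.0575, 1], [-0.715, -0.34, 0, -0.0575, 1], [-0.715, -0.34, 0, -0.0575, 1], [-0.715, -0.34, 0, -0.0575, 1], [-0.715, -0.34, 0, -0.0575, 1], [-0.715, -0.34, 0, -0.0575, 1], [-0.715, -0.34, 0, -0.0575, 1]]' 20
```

```text
refused: ROWS must be rows with the three-number parts in brackets of their own. Nothing was moved.
```

Nothing moved. I misread the format; it is rows with the three-number parts in brackets of their own. Resending.

```bash
python3 drive.py '[[[-0.715, -0.34, 0], -0.0575, 1], [[-0.715, -0.34, 0], -0.0575, 1], [[-0.715, -0.34, 0], -0.0575, 1], [[-0.715, -0.34, 0], -0.0575, 1], [[-0.715, -0.34, 0], -0.0575, 1], [[-0.715, -0.34, 0], -0.0575, 1], [[-0.715, -0.34, 0], -0.0575, 1], [[-0.715, -0.34, 0], -0.0575, 1], [[-0.715, -0.34, 0], -0.0575, 1], [[-0.715, -0.34, 0], -0.0575, 1], [[-0.715, -0.34, 0], -0.0575, 1], [[-0.715, -0.34, 0], -0.0575, 1], [[-0.715, -0.34, 0], -0.0575, 1]]' 20; python3 -c "
from h import *
d=shot('w1');print(d['pos'],d['rot'])"
```

```text
t: 1.45
tcp_pos: [0.5193, 0.3009, 0.253]
tool_rot: [0.011, 1.0, -0.0, -0.001]
force: [0.1, 0.5, -0.2]
finger_gap: 1.002
gripper_force: 0.0
[0.51934555 0.30088209 0.25297809] [ 1.09369049e-02  9.99939867e-01 -4.55587481e-05 -8.03259518e-04]
```

View pics/w1.png

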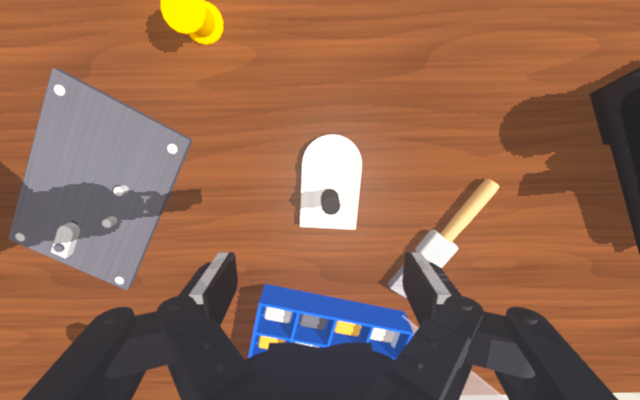

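The wrist view shows the heel plate: square-end corners at (300,227) and (357,229), tip at (332,135), straight sides at x≈301 and 362, knob top at about (330,198). The jig is at the left.

```bash
python3 - <<'E'
from h import *;np.set_printoptions(precision=4,suppress=True)
d=load("w1");t=load("top0");s=load("scene0")
im=d["pixels"][120:245,270:390,::-1];cv2.imwrite("pics/c1.png",cv2.resize(im,None,fx=4.6,fy=4.6,interpolation=cv2.INTER_CUBIC))
m=(d["pixels"].min(2)>200).astype(np.uint8);m[:120]=0;m[245:]=0;m[:,:280]=0;m[:,375:]=0
c=max(cv2.findContours(m,0,2)[0],key=cv2.contourArea)[:,0]
p=np.array([atz(d,u,v,.01)[:2] for u,v in cv2.convexHull(c)[:,0]]);r=cv2.minAreaRect((p*1000).astype(np.float32));print(r)
print("knob",atz(d,330,198,.05),tri((t,193,211),(d,330,198)),deep(d,330,198),"plate",deep(d,330,160))
E
python3 drive.py '[[[0, -0.4667, 0], 0, 1], [[0, -0.4667, 0], 0, 1], [[0, -0.4667, 0], 0, 1], [[0, -0.4667, 0], 0, 1], [[0, -0.4667, 0], 0, 1], [[0, -0.4667, 0], 0, 1], [[0, -0.4667, 0], 0, 1], [[0, -0.4667, 0], 0, 1]]'; python3 -c "
from h import *
d=shot('w2');print(d['pos'],d['rot'])
cv2.imwrite('pics/w2c.png',cv2.resize(d['pixels'][40:300,160:500,::-1],None,fx=2.3,fy=2.3,interpolation=cv2.INTER_CUBIC))"
```

```text
((533.4830322265625, 314.6185302734375), (76.66912841796875, 125.96084594726562), 85.61418914794922)
knob [0.5411 0.3126 0.05  ] (array([0.5536, 0.3149, 0.0175]), array([0.0026, 0.0026])) [0.5409 0.3126 0.0506] plate [0.503  0.3144 0.0099]
t: 2.3
tcp_pos: [0.5138, 0.0211, 0.2535]
tool_rot: [0.011, 1.0, 0.0, -0.0]
force: [0.1, 1.4, -0.7]
finger_gap: 1.002
gripper_force: 0.0
[0.51381657 0.02108958 0.25347528] [ 1.14656909e-02  9.99934213e-01  3.22643055e-04 -5.56356158e-05]
```

View pics/c1.png

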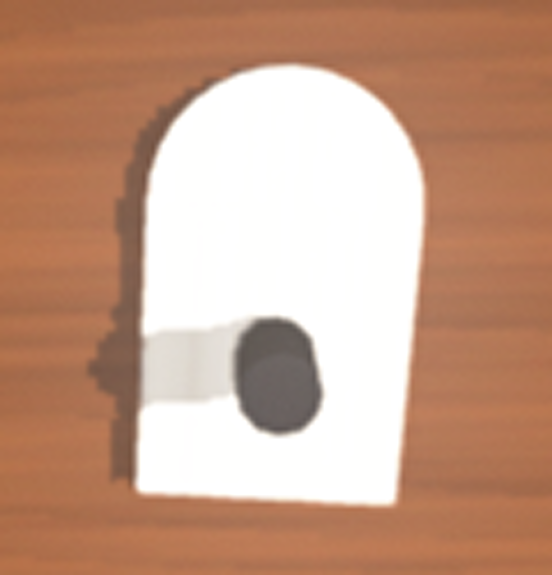

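View pics/w2c.png

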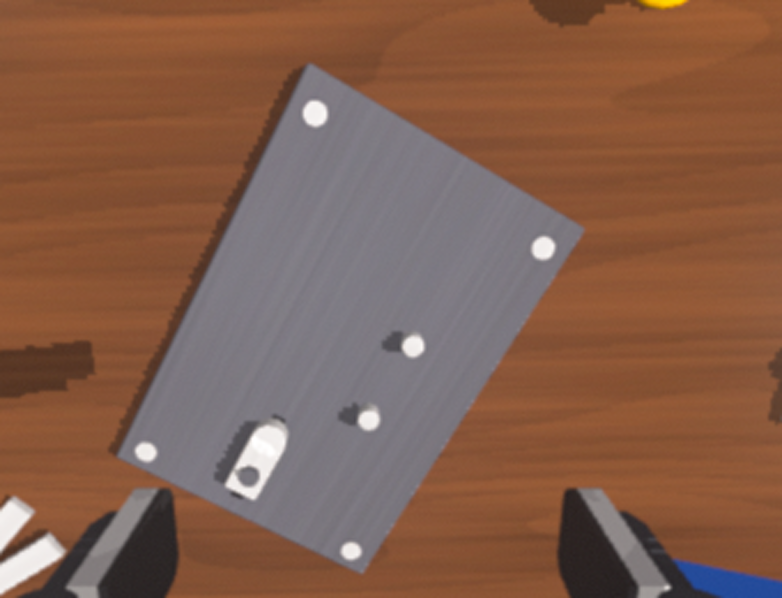

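The plate crop shows the square-end corners at crop (137,492) and (395,505), and the knob's top disc at about (280,395). The jig crop shows bed corners (308,64), (583,229), (365,572), (118,455), pin tops (413,346), (368,420), and the stop nose's top about (271,437).

```bash
python3 - <<'E'
from h import *;np.set_printoptions(precision=4,suppress=True)
d=load("w1");t=load("top0");e=load("w2")
a=lambda u,v:(270+u/4.6,120+v/4.6)
b=lambda u,v:(160+u/2.3,40+v/2.3)
k=a(280,395);print("knob",atz(d,*k,.05),tri((t,193.5,210.5),(d,*k)))
c1=atz(d,*a(137,492),.01);c2=atz(d,*a(395,505),.01);v=(c2-c1)[:2];print("sq",c1,c2,np.linalg.norm(v),"yaw",np.degrees(np.arctan2(v[1],v[0]))-90)
tip=atz(d,*a(288,64),.01);m=(c1+c2)/2-tip;print("tip",tip,np.linalg.norm(m),np.degrees(np.arctan2(m[1],m[0])))
C=np.array([atz(e,*b(*p),.012) for p in[(308,64),(583,229),(365,572),(118,455)]]);print("bed",C,C.mean(0))
for i,j in((1,2),(0,3)):
    w=C[j]-C[i];print(np.linalg.norm(w),np.degrees(np.arctan2(w[1],w[0])))
for i,j in((0,1),(3,2)):
    w=C[j]-C[i];print(np.linalg.norm(w),np.degrees(np.arctan2(w[1],w[0]))-90)
pa=atz(e,*b(413,345),.025);pb=atz(e,*b(369,419),.025);w=pb-pa;yaw=np.arctan2(w[1],w[0]);print("pins",pa,pb,np.linalg.norm(w),np.degrees(yaw),tri((d,121,189),(e,*b(413,345))),deep(e,340,190))
R=np.array([[np.cos(yaw),-np.sin(yaw)],[np.sin(yaw),np.cos(yaw)]])
o=(pa+pb)[:2]/2-R@[0,.034];print("origin from pins",o)
n=atz(e,*b(271,437),.025);print("stop local",R.T@(n[:2]-o))
for q in[(278,420),(258,498),(229,488)]:print(R.T@(atz(e,*b(*q),.025)[:2]-o))
print("tool yaw",Ro.from_quat(e["rot"]).as_matrix()[:2,1])
E
python3 -c "
import cv2
d=cv2.imread('pics/w2.png');cv2.imwrite('pics/w2d.png',cv2.resize(d[175:265,245:350],None,fx=6,fy=6,interpolation=cv2.INTER_CUBIC))"
```

```text
knob [0.551  0.3136 0.05  ] (array([0.5567, 0.3133, 0.0289]), array([0.0017, 0.0017]))
sq [0.5941 0.2721 0.01  ] [0.5999 0.3489 0.01  ] 0.0770152245815903 yaw -4.319675946318014
tip [0.4706 0.3179 0.01  ] 0.12670292771077354 -3.3719780148298906
bed [[ 0.3897 -0.0057  0.012 ]
 [ 0.4744  0.1385  0.012 ]
 [ 0.6868  0.016   0.012 ]
 [ 0.6018 -0.1303  0.012 ]] [0.5382 0.0046 0.012 ]
0.24520682044990647 -29.967331115127664
0.24603624101750565 -30.415733323625844
0.16724334428942503 -30.429566081442076
0.16916420707157248 -30.14594059893914
pins [0.5336 0.0459 0.025 ] [0.5767 0.0209 0.025 ] 0.04985555772727193 -30.16622284232242 (array([0.5341, 0.0463, 0.0195]), array([0.0011, 0.0011])) [0.534  0.0466 0.0237]
origin from pins [0.5381 0.004 ]
stop local [ 0.0618 -0.0098]
[ 0.0505 -0.011 ]
[0.1006 0.0009]
[ 0.1029 -0.017 ]
tool yaw [0.0229 0.9997]
```

View pics/w2d.png

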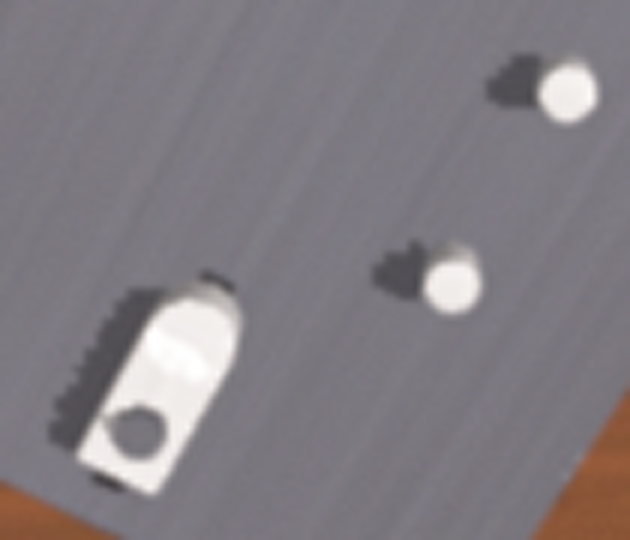

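To row units: 0.293 m / 0.6 = 0.4883, -0.0305 m / 0.6 = -0.0508, 0.047 rad / 4 = 0.0118.

```bash
python3 drive.py '[[[-0.0508, 0.4883, 0], 0.0118, 1], [[-0.0508, 0.4883, 0], 0.0118, 1], [[-0.0508, 0.4883, 0], 0.0118, 1], [[-0.0508, 0.4883, 0], 0.0118, 1], [[-0.0508, 0.4883, 0], 0.0118, 1], [[-0.0508, 0.4883, 0], 0.0118, 1], [[-0.0508, 0.4883, 0], 0.0118, 1], [[-0.0508, 0.4883, 0.1667], 0.0118, 1], [[-0.0508, 0.4883, 0.1667], 0.0118, 1], [[-0.0508, 0.4883, 0.25], 0.0118, 1], [[-0.0508, 0.4883, 0.3167], 0.0118, 1], [[-0.0508, 0.4883, 0.36], 0.0118, 1], [[-0.0508, 0.4883, 0.36], 0.0118, 1], [[-0.0508, 0.4883, 0.36], 0.0118, 0]]' 40; python3 drive.py '[[[0, 0, 0], 0, 0], [[0, 0, 0], 0, 0], [[0, 0, 0], 0, 0], [[0, 0, 0], 0, 0], [[0, 0, 0], 0, 0], [[0, 0, 0], 0, 0]]'
```

```text
t: 3.75
tcp_pos: [0.5508, 0.3134, 0.0374]
tool_rot: [0.034, 0.999, -0.0, -0.0]
force: [0.3, -0.2, 0.6]
finger_gap: 0.857
gripper_force: 0.0
t: 4.35
tcp_pos: [0.5523, 0.313, 0.0391]
tool_rot: [0.035, 0.999, 0.001, 0.001]
force: [-0.2, 1.2, 7.0]
finger_gap: 0.267
gripper_force: 39.2
```

To row units: -0.08 m / 0.6 = -0.1333, -0.05 m / 0.6 = -0.0833.

```bash
python3 drive.py '[[[0, 0, -0.0333], 0, 0], [[0, 0, -0.0833], 0, 0], [[0, 0, -0.1333], 0, 0], [[0, 0, -0.1333], 0, 0], [[0, 0, -0.1333], 0, 0]]'; python3 -c "
from h import *
d=shot('w3');im=d['pixels'][:,:,::-1];cv2.imwrite('pics/w3c.png',cv2.resize(im[100:400,160:480],None,fx=2,fy=2))
for p in [(320,220),(300,230),(340,230),(320,180),(320,200),(320,240)]:print(p,deep(d,*p))"
```

```text
t: 4.85
tcp_pos: [0.5513, 0.3125, 0.1174]
tool_rot: [0.035, 0.999, 0.0, 0.0]
force: [-0.8, 0.2, -3.4]
finger_gap: 0.266
gripper_force: 39.8
(320, 220) [0.53229924 0.3140145  0.08768264]
(300, 230) [0.47272062 0.31797504 0.23788149]
(340, 230) [0.5388346  0.32488993 0.08842091]
(320, 180) [0.50883383 0.31562711 0.08957365]
(320, 200) [0.52039372 0.31483314 0.08814978]
(320, 240) [0.53916192 0.31353191 0.09904595]
```

View pics/w3c.png

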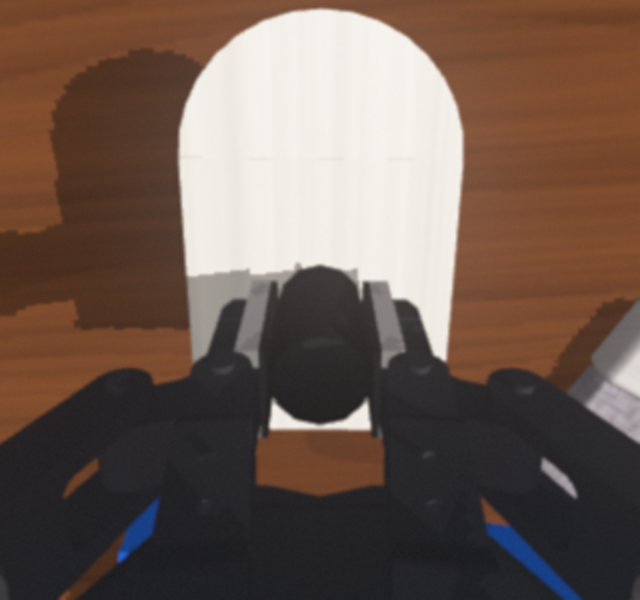

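The plate hangs level and square in the jaws, held on the knob, and its top face is 29 mm below the TCP. Next I carry it over the bed, short of the pins and the stop.

To row units: -0.3246 m / 0.6 = -0.541, 0.061 m / 0.6 = 0.1017, 0.457 rad / 4 = 0.1143.

```bash
python3 drive.py '[[[0.0073, -0.0833, 0], 0.025, 0], [[0.0073, -0.1667, 0], 0.05, 0], [[0.0073, -0.25, 0], 0.075, 0], [[0.0073, -0.3333, 0], 0.1, 0], [[0.0073, -0.4167, 0], 0.1143, 0], [[0.0073, -0.5, 0], 0.1143, 0], [[0.0073, -0.541, 0], 0.1143, 0], [[0.0073, -0.541, 0.0333], 0.1143, 0], [[0.0073, -0.541, 0.0667], 0.1143, 0], [[0.0073, -0.541, 0.0917], 0.1143, 0], [[0.0073, -0.541, 0.1017], 0.1143, 0], [[0.0073, -0.541, 0.1017], 0.1143, 0], [[0.0073, -0.541, 0.1017], 0.1143, 0]]'; python3 -c "
from h import *
from station import manip, cams, status
d=shot('w4');im=d['pixels'][:,:,::-1];cv2.imwrite('pics/w4c.png',cv2.resize(im[60:400,100:520],None,fx=1.75,fy=1.75))
print(np.degrees(2*np.arctan2(d['rot'][0],d['rot'][1])))"
```

```text
t: 6.2
tcp_pos: [0.5243, -0.0107, 0.056]
tool_rot: [0.26, 0.966, -0.0, -0.0]
force: [0.5, 0.1, -3.7]
finger_gap: 0.27
gripper_force: 40.3
30.1672785037452
```

View pics/w4c.png

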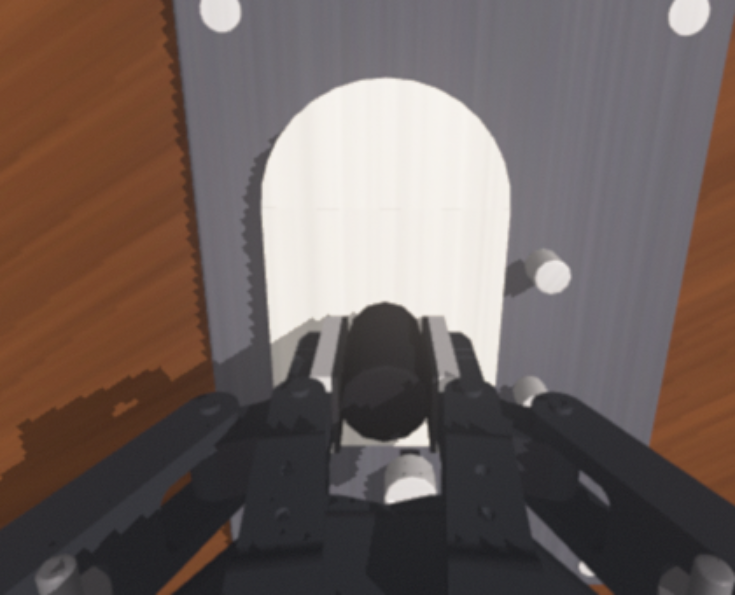

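The plate sits just above the bed, aligned with it. Both pins, at (552,275) and (530,390), are clear to its right, and the stop nose at (410,475) is clear of its square end. Lower it now.

To row units: 0.0045 m / 0.6 = 0.0075, 0.004 m / 0.6 = 0.0067.

```bash
python3 drive.py '[[[0, 0, 0.0033], 0, 0], [[0, 0, 0.0067], 0, 0], [[0, 0, 0.0075], 0, 0], [[0, 0, 0.0075], 0, 0]]' 30; python3 drive.py '[[[0, 0, 0.0008], 0, 0], [[0, 0, 0.0008], 0, 0]]'
```

```text
t: 6.65
tcp_pos: [0.5244, -0.0109, 0.0519]
tool_rot: [0.26, 0.966, -0.0, 0.0]
force: [0.4, -1.0, -2.1]
finger_gap: 0.266
gripper_force: 40.3
t: 6.85
tcp_pos: [0.5244, -0.0109, 0.0513]
tool_rot: [0.26, 0.966, 0.0, 0.0]
force: [-0.6, 0.4, -3.8]
finger_gap: 0.268
gripper_force: 40.3
```

To row units: 0.0005 m / 0.6 = 0.0008.

```bash
python3 drive.py '[[[0, 0, 0.0008], 0, 0], [[0, 0, 0.0008], 0, 0]]' 20;python3 drive.py '[[[0, 0, 0.0008], 0, 0], [[0, 0, 0.0008], 0, 0]]';python3 drive.py '[[[0, 0, 0.0008], 0, 0], [[0, 0, 0.0008], 0, 0]]'
```

```text
t: 7.05
tcp_pos: [0.5244, -0.0109, 0.0511]
tool_rot: [0.26, 0.966, -0.0, 0.0]
force: [-0.3, -0.5, 0.6]
finger_gap: 0.262
gripper_force: 40.6
t: 7.25
tcp_pos: [0.5244, -0.0109, 0.0511]
tool_rot: [0.26, 0.966, -0.0, 0.0]
force: [-1.6, -0.1, 5.2]
finger_gap: 0.263
gripper_force: 41.2
t: 7.45
tcp_pos: [0.5244, -0.0109, 0.051]
tool_rot: [0.26, 0.966, -0.0, 0.0]
force: [-3.0, 0.0, 9.2]
finger_gap: 0.264
gripper_force: 41.6
```

To row units: 0.007 m / 0.6 = 0.0117, 0.006 m / 0.6 = 0.01.

```bash
python3 drive.py '[[[0, 0, -0.0013], 0, 0], [[0, 0.0033, -0.0013], 0, 0], [[0, 0.0067, -0.0013], 0, 0], [[0, 0.01, -0.0013], 0, 0], [[0, 0.0117, -0.0013], 0, 0], [[0, 0.0117, -0.0013], 0, 0]]';for i in 1 2 ; do :; done; python3 drive.py '[[[0, 0.0017, 0], 0, 0], [[0, 0.0017, 0], 0, 0]]';python3 drive.py '[[[0, 0.0017, 0], 0, 0], [[0, 0.0017, 0], 0, 0]]';python3 drive.py '[[[0, 0.0017, 0], 0, 0], [[0, 0.0017, 0], 0, 0]]'
```

```text
t: 8.05
tcp_pos: [0.5287, -0.0049, 0.0511]
tool_rot: [0.26, 0.966, -0.0, 0.001]
force: [-0.3, -0.8, 6.2]
finger_gap: 0.268
gripper_force: 41.1
t: 8.25
tcp_pos: [0.5292, -0.0041, 0.0511]
tool_rot: [0.26, 0.966, -0.0, 0.001]
force: [-1.6, -2.0, 5.0]
finger_gap: 0.266
gripper_force: 41.1
t: 8.45
tcp_pos: [0.5297, -0.0033, 0.0511]
tool_rot: [0.26, 0.966, -0.0, 0.001]
force: [-0.9, -1.7, 6.3]
finger_gap: 0.263
gripper_force: 41.1
t: 8.65
tcp_pos: [0.5302, -0.0024, 0.0511]
tool_rot: [0.26, 0.966, -0.0, 0.001]
force: [-0.5, -1.8, 5.6]
finger_gap: 0.267
gripper_force: 41.1
```

To row units: 0.0005 m / 0.6 = 0.0008.

```bash
python3 drive.py '[[[0, 0.0008, 0], 0, 0], [[0, 0.0008, 0], 0, 0]]'|grep -E "pos|force:";python3 drive.py '[[[0, 0.0008, 0], 0, 0], [[0, 0.0008, 0], 0, 0]]'|grep -E "pos|force:";python3 drive.py '[[[0, 0.0008, 0], 0, 0], [[0, 0.0008, 0], 0, 0]]'|grep -E "pos|force:"
```

```text
tcp_pos: [0.5303, -0.0023, 0.0511]
force: [-2.0, -2.4, 5.5]
gripper_force: 41.2
tcp_pos: [0.5303, -0.0022, 0.0511]
force: [-2.5, -4.0, 5.6]
gripper_force: 41.2
tcp_pos: [0.5303, -0.0021, 0.0511]
force: [-3.8, -7.1, 7.3]
gripper_force: 41.3
```

Contact with the pins at about 8 N along bed −y. Now I slide it along bed +x to the stop.

To row units: -0.009 m / 0.6 = -0.015, -0.008 m / 0.6 = -0.0133.

```bash
python3 drive.py '[[[-0.0033, 0, 0], 0, 0], [[-0.0067, 0, 0], 0, 0], [[-0.01, 0, 0], 0, 0], [[-0.0133, 0, 0], 0, 0], [[-0.015, 0, 0], 0, 0], [[-0.015, 0, 0], 0, 0]]'|grep -E "pos|force:|rot";for n in 1; do python3 drive.py '[[[-0.0017, 0, 0], 0, 0], [[-0.0017, 0, 0], 0, 0]]'|grep -E "pos|force:"; done;python3 drive.py '[[[-0.0017, 0, 0], 0, 0], [[-0.0017, 0, 0], 0, 0]]'|grep -E "pos|force:"; python3 drive.py '[[[-0.0012, 0, 0], 0, 0], [[-0.0012, 0, 0], 0, 0]]'|grep -E "pos|force:"
```

```text
tcp_pos: [0.5358, -0.0054, 0.0511]
tool_rot: [0.26, 0.966, -0.001, -0.002]
force: [-5.0, -2.7, 9.8]
gripper_force: 41.6
tcp_pos: [0.5365, -0.0059, 0.0511]
force: [-6.2, -1.2, 9.5]
gripper_force: 41.6
tcp_pos: [0.5374, -0.0063, 0.0511]
force: [-5.8, -2.0, 9.8]
gripper_force: 41.6
tcp_pos: [0.5379, -0.0067, 0.0511]
force: [-6.2, -1.4, 10.2]
gripper_force: 41.7
```

To row units: -0.001 m / 0.6 = -0.0017, -0.0006 m / 0.6 = -0.001.

```bash
python3 drive.py '[[[-0.0017, 0, -0.001], 0, 0], [[-0.0017, 0, -0.001], 0, 0]]'|grep -E "pos|force:";python3 drive.py '[[[-0.0012, 0, 0], 0, 0], [[-0.0012, 0, 0], 0, 0]]'|grep -E "pos|force:";python3 drive.py '[[[-0.0012, 0, 0], 0, 0], [[-0.0012, 0, 0], 0, 0]]'|grep -E "pos|force:";python3 drive.py '[[[-0.0008, 0, 0], 0, 0], [[-0.0008, 0, 0], 0, 0]]'|grep -E "pos|force:"
```

```text
tcp_pos: [0.5392, -0.0074, 0.0511]
force: [-4.6, -2.7, 5.8]
gripper_force: 41.2
tcp_pos: [0.5396, -0.0076, 0.0511]
force: [-5.2, -2.6, 6.2]
gripper_force: 41.2
tcp_pos: [0.5402, -0.008, 0.0511]
force: [-5.6, -2.5, 5.1]
gripper_force: 41.2
tcp_pos: [0.5406, -0.0082, 0.0512]
force: [-4.9, -2.6, 5.7]
gripper_force: 41.2
```

To row units: -0.0007 m / 0.6 = -0.0012.

```bash
for k in 1; do python3 drive.py '[[[-0.0012, 0, 0], 0, 0], [[-0.0012, 0, 0], 0, 0]]'|grep -E "pos|force:"; done;python3 drive.py '[[[-0.0012, 0, 0], 0, 0], [[-0.0012, 0, 0], 0, 0]]'|grep -E "pos|force:";python3 drive.py '[[[-0.0012, 0, 0], 0, 0], [[-0.0012, 0, 0], 0, 0]]'|grep -E "pos|force:";python3 drive.py '[[[-0.0012, 0, 0], 0, 0], [[-0.0012, 0, 0], 0, 0]]'|grep -E "pos|force:|rot"
```

```text
tcp_pos: [0.5412, -0.0086, 0.0511]
force: [-5.6, -2.9, 6.1]
gripper_force: 41.2
tcp_pos: [0.5418, -0.009, 0.0512]
force: [-5.1, -2.6, 6.3]
gripper_force: 41.2
tcp_pos: [0.5424, -0.0093, 0.0512]
force: [-4.8, -2.2, 5.6]
gripper_force: 41.2
tcp_pos: [0.543, -0.0096, 0.0511]
tool_rot: [0.26, 0.966, -0.001, -0.002]
force: [-5.1, -2.9, 5.8]
gripper_force: 41.2
```

To row units: -0.0007 m / 0.6 = -0.0012.

```bash
python3 drive.py '[[[-0.0012, 0, 0], 0, 0], [[-0.0012, 0, 0], 0, 0]]'|grep -E "pos|force:";python3 drive.py '[[[-0.0012, 0, 0], 0, 0], [[-0.0012, 0, 0], 0, 0]]'|grep -E "pos|force:";python3 drive.py '[[[-0.0012, 0, 0], 0, 0], [[-0.0012, 0, 0], 0, 0]]'|grep -E "pos|force:|rot"
```

```text
tcp_pos: [0.5432, -0.0097, 0.0511]
force: [-5.9, -1.1, 5.9]
gripper_force: 41.3
tcp_pos: [0.5432, -0.0098, 0.0511]
force: [-6.9, -1.3, 7.9]
gripper_force: 41.4
tcp_pos: [0.5432, -0.0098, 0.0511]
tool_rot: [0.26, 0.966, -0.0, -0.004]
force: [-6.6, -0.2, 7.6]
gripper_force: 41.5
```

The plate has stopped advancing, so it is at the stop. I'll firm up both directions gently.

To row units: 0.001 m / 0.6 = 0.0017, -0.0003 m / 0.6 = -0.0005.

```bash
python3 drive.py '[[[-0.0005, 0.0017, 0], 0, 0], [[-0.0005, 0.0017, 0], 0, 0]]'|grep -E "pos|force:";python3 drive.py '[[[-0.0008, 0.0017, 0], 0, 0], [[-0.0008, 0.0017, 0], 0, 0]]'|grep -E "pos|force:";python3 drive.py '[[[-0.0008, 0.0012, 0], 0, 0], [[-0.0008, 0.0012, 0], 0, 0], [[-0.0008, 0.0012, 0], 0, 0]]'|grep -E "pos|force:|rot"
python3 -c "
from h import *
from station import manip, cams, status
print(status.sense()['ft_torque'])
d=shot('w5');im=d['pixels'][:,:,::-1];cv2.imwrite('pics/w5c.png',cv2.resize(im[60:400,100:520],None,fx=1.75,fy=1.75))"
```

```text
tcp_pos: [0.5433, -0.0097, 0.0512]
force: [-9.1, -4.1, 9.7]
gripper_force: 41.6
tcp_pos: [0.5433, -0.0096, 0.0512]
force: [-11.8, -5.8, 10.3]
gripper_force: 41.8
tcp_pos: [0.5434, -0.0095, 0.0513]
tool_rot: [0.259, 0.966, -0.002, -0.006]
force: [-12.7, -7.9, 12.2]
gripper_force: 42.0
[-1.17773398  1.61920576  0.02911288]
```

View pics/w5c.png

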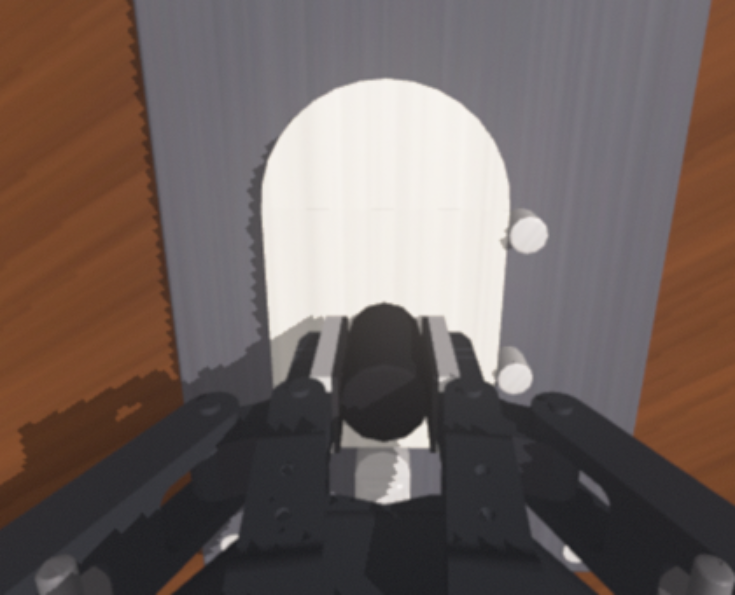

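The picture shows the pins at (529,236) and (515,378), hard by the plate's +y side, with the stop nose at (383,475) against the square end. There may be a hairline gap at pin_a, so I'll measure the edge.

To row units: 0.02 rad / 4 = 0.005.

```bash
cat > edge.py <<'E'
from h import *;import sys
def edge(n):
    d=load(n);g=d["pixels"].astype(float).mean(2);P=[]
    pa=atz(d,100+529/1.75,60+236/1.75,.025)[:2];pb=atz(d,100+515/1.75,60+378/1.75,.025)[:2]
    f=pb-pa;yp=np.degrees(np.arctan2(f[1],f[0]))
    for v in list(range(205,262)):
        r=g[v,370:400];i=np.where((r[:-1]>170)&(r[1:]<=170))[0]
        if len(i):
            i=i[0];u=370+i+(r[i]-170)/(r[i]-r[i+1]);P.append(atz(d,u,v,.022)[:2])
    P=np.array(P)
    l=cv2.fitLine((P*1000).astype(np.float32),cv2.DIST_HUBER,0,.01,.01).ravel();dr=l[:2]*np.sign(l[0]);nn=np.array([-dr[1],dr[0]])
    print(n,len(P),"edge yaw",np.degrees(np.arctan2(dr[1],dr[0])),"pin yaw",yp,"pin dist mm",(pa*1000-l[2:])@nn,(pb*1000-l[2:])@nn,"resid",np.std((P*1000-l[2:])@nn))
if __name__=="__main__":
    for n in sys.argv[1:]:edge(n)
E
python3 edge.py w5
S=$(python3 -c "
from station import manip, cams, status
s=status.sense();print('torque',s['ft_torque'])");echo $S
python3 drive.py '[[[0, 0, 0], 0.0025, 0], [[0, 0, 0], 0.005, 0], [[0, 0, 0], 0.005, 0]]'|grep -E "force:|rot"; python3 -c "
from station import manip, cams, status
from h import shot
print(status.sense()['ft_torque']);shot('w6')"; python3 edge.py w6
```

```text
w5 57 edge yaw -30.478071 pin yaw -30.631711036203612 pin dist mm 5.858092720848743 5.72606519808928 resid 0.0290906810652288
torque [-1.17586828 1.63730877 0.03061544]
tool_rot: [0.268, 0.963, -0.002, -0.006]
force: [-13.0, -7.3, 12.4]
gripper_force: 42.0
[-1.17276947  1.65281105  0.34483695]
w6 57 edge yaw -30.588163 pin yaw -31.685552487719825 pin dist mm 6.381999429134431 5.439273720139761 resid 0.028491130257014757
```

The plate's edge and the pin line agree in yaw within 0.15°. A +0.02 rad turn loads it (torque rises to 0.34 N m) without the plate moving, so both pins bear. I'll turn back, relax slightly and let go with a small bias towards home.

To row units: -0.001 m / 0.6 = -0.0017, 0.0007 m / 0.6 = 0.0012, -0.02 rad / 4 = -0.005.

```bash
python3 drive.py '[[[0, 0, 0], -0.005, 0], [[0.0012, -0.0017, -0.0007], -0.005, 0], [[0.0012, -0.0017, -0.0007], -0.005, 0]]'|grep -E "pos|force:|rot"; python3 drive.py '[[[0, 0, 0], 0, 0.28], [[0, 0, 0], 0, 0.3], [[0, 0, 0], 0, 0.33], [[0, 0, 0], 0, 0.4], [[0, 0, 0], 0, 0.5], [[0, 0, 0], 0, 0.5], [[0, 0, 0], 0, 0.5]]';  python3 -c "
from h import *
d=shot('w7');im=d['pixels'][:,:,::-1];cv2.imwrite('pics/w7c.png',cv2.resize(im[60:400,100:520],None,fx=1.75,fy=1.75))"
```

```text
tcp_pos: [0.5434, -0.0096, 0.0512]
tool_rot: [0.26, 0.966, -0.001, -0.005]
force: [-9.1, -5.1, 8.3]
gripper_force: 41.5
t: 14.75
tcp_pos: [0.5489, -0.0095, 0.0517]
tool_rot: [0.26, 0.966, 0.0, 0.0]
force: [-0.2, -0.3, -0.1]
finger_gap: 0.506
gripper_force: 0.0
```

To row units: -0.12 m / 0.6 = -0.2, -0.09 m / 0.6 = -0.15.

```bash
python3 drive.py '[[[0, 0, -0.0333], 0, 0.5], [[0, 0, -0.0833], 0, 0.6], [[0, 0, -0.15], 0, 1], [[0.05, 0, -0.2], 0, 1], [[0.05, 0, -0.2], 0, 1], [[0.05, 0, -0.2], 0, 1], [[0.05, 0, -0.2], 0, 1]]'|grep -E "pos|force:"; python3 -c "
from h import *
d=shot('w8');im=d['pixels'][:,:,::-1];cv2.imwrite('pics/w8c.png',cv2.resize(im[110:310,240:440],None,fx=3,fy=3,interpolation=cv2.INTER_CUBIC))"
```

```text
tcp_pos: [0.5227, 0.0053, 0.1709]
force: [0.1, 0.6, 0.3]
gripper_force: 0.0
```

View pics/w8c.png

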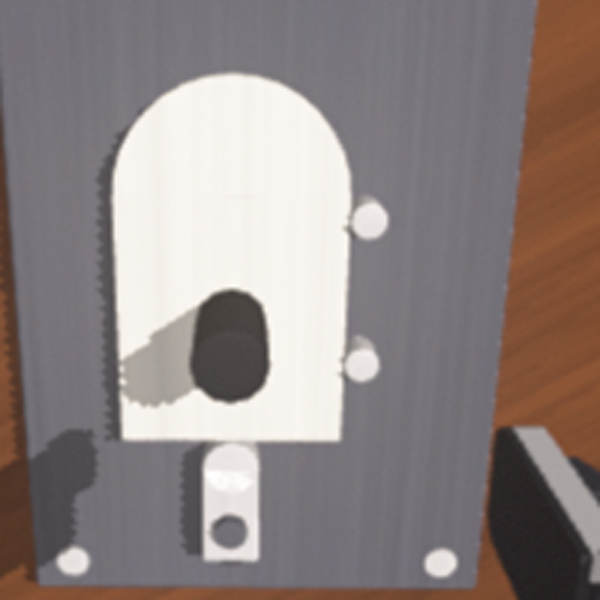

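Released, with the plate still at home: pins at (370,221) and (361,365) along its side, nose tip at (231,444) against the square end at row 440. I'll check the gaps numerically.

```bash
python3 - <<'E'
from h import *;np.set_printoptions(precision=2,suppress=True)
d=load("w8");g=d["pixels"].astype(float).mean(2);px=d["pixels"]
A=lambda u,v,z:atz(d,u,v,z)[:2]*1000
def cen(u,v):
    u=240+u/3;v=110+v/3;w=g[int(v)-9:int(v)+10,int(u)-8:int(u)+9].copy();w[:, :2]=0
    yy,xx=np.mgrid[int(v)-9:int(v)+10,int(u)-8:int(u)+9];m=(w>195)&(((xx-u)**2+(yy-v)**2)<49);return xx[m].mean(),yy[m].mean(),m.sum()
pa=cen(370,221);pb=cen(361,365);print(pa,pb)
pa=A(*pa[:2],.025);pb=A(*pb[:2],.025)
def sub(r,th):
    i=np.where((r[:-1]>th)&(r[1:]<=th))[0][0];return i+(r[i]-th)/(r[i]-r[i+1])
P=np.array([A(350+sub(g[v,350:365],170),v,.022) for v in list(range(192,225))+list(range(240,252)) if not (175<v<190 or 225<v<240)])
l=cv2.fitLine(P.astype(np.float32),cv2.DIST_HUBER,0,.01,.01).ravel().astype(float);dr=l[:2]*np.sign(l[0]);n=np.array([-dr[1],dr[0]])
print("yaw",np.degrees(np.arctan2(dr[1],dr[0])),"pins",(pa-l[2:])@n,(pb-l[2:])@n,"pin sep",np.linalg.norm(pb-pa),"std",((P-l[2:])@n).std())
Q=np.array([A(u,240+sub(g[240:268,u],170),.022) for u in list(range(285,303))+list(range(335,350))])
k=cv2.fitLine(Q.astype(np.float32),cv2.DIST_HUBER,0,.01,.01).ravel().astype(float);e=Q.mean(0)
for c in range(314,321,2):print(c,g[252:266,c].round())
for v in (257,257.5,258,258.5,259):print(v,(A(317,v,.025)-e)@dr)
print("end straight", ((Q-e)@dr).round(1))
x0=e-dr*45;print("origin along",(x0-(pa+pb)/2)@dr, "stop far", (A(317,110+560/3,.025)-e)@dr)
E
```

```text
(np.float64(362.86407766990294), np.float64(183.01941747572815), np.int64(103)) (np.float64(360.35555555555555), np.float64(230.98888888888888), np.int64(90))
yaw -30.451408083755666 pins 5.636747416695229 5.643830549313264 pin sep 49.810442164742454 std 0.053306754063573054
314 [242. 242. 242. 240. 223. 176. 201. 229. 232. 230. 230. 232. 231. 230.]
316 [241. 241. 242. 241. 227. 199. 227. 233. 231. 231. 230. 231. 231. 230.]
318 [243. 242. 243. 241. 228. 204. 225. 233. 232. 232. 231. 232. 232. 231.]
320 [241. 241. 241. 239. 224. 193. 208. 232. 234. 232. 231. 232. 233. 231.]
257 -1.1592981300299774
257.5 -0.5770453752723192
258 0.005894480156107152
258.5 0.5895226532165296
259 1.1738403637457497
end straight [ 0.2  0.1  0.1  0.1 -0.   0.1  0.1 -0.  -0.  -0.  -0.1 -0.1 -0.1 -0.1
 -0.  -0.1 -0.1 -0.1  0.1  0.1  0.1  0.  -0.  -0.   0.   0.  -0.  -0.1
 -0.   0.   0.  -0.  -0. ]
origin along 10.6996055060866 stop far 47.26980365223554
```

```bash
python3 -c "
from station import manip, cams, status
print(manip.sign_off())"
```

```text
the job is handed in; nothing more can be done
None
```

The heel plate is flat on the jig bed, knob up and rounded end away from the stop. It was pressed home on both pins and the stop together at about 15 N and then released. In the last picture it was within about 0.4 mm of all three, as close as the camera can tell. The job is handed in.

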